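# Dock the wire canister and screw its cap tight

## Task

The white wire canister has been left standing with its screw cap loose. Pick it up by its body, never by the loose cap, plug its rectangular foot fully home in the pocket of the aluminium dock and let go; only then take the cap from above and screw it clockwise in several grips: it runs down lightly, then stiffens on its seal; turn on firmly until it is fully tight against its stop, red line at red mark. Leave the canister seated in the dock and do not disturb the other things on the mat.

Things in the scene. Friction and masses are not known exactly. Their poses are not given: they have to be found in the camera images.
- canister: White upright canister, loose, 0.3 kg, with a dark round cap. Origin: centre of its underside, z up. Foot 44 (own x) by 34 mm (y), 18 mm high, lowest 6 mm tapering to 38 by 28. Body above it 50 (x) by 40 mm (y), from 18 to 73 mm above the origin; its underside rests on the dock's top. Blue labels on the x faces; red mark on the top at the +x edge. Fits the dock either way round.
- cap_grip: The screw cap alone, turning on the canister and never coming off: dark metal cylinder, diameter 36 mm over its ribs (34 mm without), 24 mm high, origin at the centre of its underside, 74.5 mm above the canister's origin. A red line on its top runs from the centre along its own x. It does not rise or sink.
- cap_mid (a point): Point on the cap's axis at mid height, 86.5 mm above the canister's origin.
- cap (a joint): Free turning of the cap on its thread, rad: 0 = run down, growing as it is unscrewed (anticlockwise seen from above), 3.5 at most. Takes 0.1 N m, enough to spin a canister that is not held by the dock. Turning on past 0 then turns the seal.
- seal (a joint): The last, stiff part of tightening, rad: 0 = fully tight at the hard stop, 0.7 at most. It moves only once the cap has run down, and takes 0.35 N m (a firm grip). Cap angle on the canister = cap + seal; both 0: the red line points at the red mark.
- dock: Fixed aluminium block, 94 mm (own x) by 84 mm (own y), 32 mm high, black foot plate 110 by 98 mm. Origin at the centre of its underside. In the middle of its top a rectangular pocket 45.5 mm (x) by 35.5 mm (y), 24 mm deep.
- dock_seat (a point): Where the canister's origin lies when it is fully home: in the pocket, 14 mm above the table, 18 mm below the dock's top; axes as the dock's.
- post: Bystander, loose: upright steel tube, diameter 30 mm, 95 mm high on a dark disc of diameter 68 mm, with a black clamp knob sticking out 41 mm along its x. Origin at the centre of its underside.
- spool: Bystander, loose: blue and brass wire spool standing flat, diameter 60 mm, 38 mm high. Origin at the centre of its underside.
- vial: Bystander, loose: small amber jar with a black top, diameter 36 mm, 70 mm high. Origin at the centre of its underside.
Mind the look-alikes: they are no part of the job. What is shaped like the canister but yellow is not meant.

How it is judged:
On the way, in this order (a step that is already met when the one before it is completed fails the run):
1. the canister is fully home in the dock and let go, its cap still loose (distance between canister and dock_seat below 0.004 m and angle between canister's own z axis and vertical below 0.05 rad and angle between the x axis of canister and the x axis of dock_seat, either way round below 0.08 rad and value of joint cap above 1.2 rad and contact force between canister and the fingers below 0.5 N), for 0.2 s.
2. the cap is screwed tight while the canister stays in the dock (distance between canister and dock_seat below 0.004 m and angle between canister's own z axis and vertical below 0.05 rad and angle between the x axis of canister and the x axis of dock_seat, either way round below 0.08 rad and value of joint cap below 0.1 rad and value of joint seal below 0.08 rad), for 0.2 s.
At the end, for the whole second after the job is handed in: The canister is fully home in the dock (origin within 4 mm of dock_seat, upright within 0.05 rad, square within 0.08 rad), at rest; cap below 0.1 rad and seal below 0.08 rad; post, spool and vial upright within 20 mm of where they were (all of step 2 and linear speed of canister below 0.02 m/s and distance of each of post, spool, vial from where it was at the start of the episode below 0.02 m and angle between each of post, spool, vial's own z axis and vertical below 0.1 rad); the robot touches nothing.
It fails at once if the canister is lifted by its cap (contact force between cap_grip and the fingers above 4 N and distance between canister and dock_seat above 0.03 m and distance of canister from where it was at the start of the episode above 0.01 m).
It fails at once if a bystander is pushed away or knocked over (distance of any of post, spool, vial from where it was at the start of the episode above 0.03 m or angle between any of post, spool, vial's own z axis and vertical above 0.4 rad).
It also fails if it takes over 70 s, if anything falls off the work surface, if the arm or the gripper's body presses on something with over 40 N, if the wrist force passes 120 N, or if a joint passes its speed limit or range.

## Robot

A 6-joint arm with a two-finger parallel gripper is mounted at the origin on the work surface. World frame = base frame: x ahead of the robot, y to its left, z up, the work surface at z = 0. Lengths are in m, angles in rad, forces in N, time in s.
With the tool pointing down it reaches from about 0.35 to 0.95 m from the base axis. Payload 17.4 kg.
Tool frame: the origin (TCP) lies midway between the tips of the shut fingers; the grasp point (between the pads) lies 19 mm behind it; z points along the fingers, y is the line along which they close (so a half turn about z gives the same grasp; the last joint's range is limited). The gripper opens to 93 mm and grips with 3 to 60 N. Pads are 15 mm wide; open, the fingers measure 128 mm over their backs; the gripper's body (75 mm by 188 mm) begins 65 mm behind the grasp point.
Start: joints at [-1.175, 0.116, 1.442, -0, 1.584, -0.038], TCP at [0.284, -0.612, 0.219] pointing down, gripper open.
Joint ranges: [-2.83, 2.83], [-0.83, 2.19], [0.07, 2.5], [-1.14, 4.28], [0.01, 3], [-2.97, 2.97]. Speed limits (rad/s): [1.89, 1.89, 2.22, 3.14, 3.14, 3.14].

## Interface

Orientations are given as a rotation vector (axis times angle).
In Python, from station import ctrl gives the robot as it stands. The module is installed in compiled form; this text tells all that it offers.
- The arm moves only by the tool jog_arm, never from a script. Its argument "motion" is a list of rows, each a list of 2 entries, a list of its own where there are three numbers: the shift along the tool's x, y, z as a fraction of full scale, then the turn, a rotation vector about the tool's x, y, z as a fraction of full scale. A call has 1 to 10 rows; each row shifts and turns the commanded pose from where the row before left it, along the tool's axes as they then stand; what a row does not reach is not made up. Full scale, the value 1, is 0.03 m for a shift and 0.12 rad for a turn. A row lasts 1/12 s, in which the tool goes at most 41.7 mm and 7.16 degrees, less where a joint would pass 70% of its speed; a pose out of reach is approached as far as the arm can. A call with a number of a shift or a turn outside -1 to 1 is refused whole. A call with a gripper value outside its range is refused whole. "gripper" is the closure, from 0 (fully open) to 1 (shut), set as the call begins (left out, the last holds). The fingers move at their own pace and stop on an object; "newtons" is the grip in N (left out, the last holds). Time passes only in rows, so rows that do not move let the fingers close. It gives the time, the measured TCP pose, the force, the opening and the grip force at its end, in the units of the state.
- ctrl.sense(): the state, without advancing time (a new reading comes with each control period).
- ctrl.read_camera(name): name is "scene" or "top"; returns the picture (480x640x3 uint8, red, green, blue); there is no depth.
- ctrl.camera_info(name): a dict with "fx", "fy", "cx", "cy" (pixels), "extrinsics" (4x4, takes a point from camera to world coordinates). Camera axes: x right, y down, z forward; pixel columns grow to the right and rows downward; lengths in m; the calibration is good to about 2 mm. A picture is of the moment at which its call begins. camera_info takes no time and is no camera call.
- ctrl.sign_off(): hands the job in; it is judged then, once.
Trained networks look in the newest picture that a camera, given by its name, has taken for a name from the list of things; names that differ only in an ending like _2 or _b are one class to them, and where a whole thing is asked for, a point or a joint stands for the part that bears it (a point fixed in the world has none). Each returns a list of dicts, best first, with "score" (0 to 1); they miss things now and then, are a little off and sometimes report something else, mostly with a low value. They report only what shows in the picture. A call takes as long as a camera call. They do not tell look-alikes from the thing itself.
- ctrl.trace(camera, name): "region" (480x640 bool, what is visible of it) and "box" ([left, top, width, height] in pixels, round what is visible of it).
The state is a dict: "clock": time; "qpos": joint angles; "joint_velocities": joint speeds; "effort": joint torques, N m; "ee_pos": TCP position; "eef_rot": TCP orientation; "force": force on the tool from outside, world axes, zero at the start; "moment": the same for the moment, N m; "gripper_width": finger opening in m; "grip_force": force on a finger pad.
Only numpy, scipy, OpenCV 4.12 (cv2) and the standard library are available. Lean on these libraries where they do the work, as an engineer would, in place of code of your own. Each camera call takes 0.05 s, during which the arm holds its last target. There are 200 camera calls.

## Working session

There is one attempt and no reset: what is moved stays moved. The work goes in short steps, Python scripts to look and compute and a tool call to move; the robot and the scene stay as the last step left them, time stands still between calls to the robot, and variables do not carry over. Pictures are saved under pics/ and viewed, at most 10 in all, crops included, and the job is handed in when it is done.

Besides the shell and the picture viewer there is one more tool, called after "Call:" as name([rows], argument=value, ...), one row to a line, values as JSON. jog_arm: Moves the arm, as the interface text tells. Shift numbers are shares of 0.03 m and turn numbers shares of 0.12 rad, none past 1 either way. Its arguments: {"type":"object","properties":{"motion":{"type":"array","items":{"type":"array"}},"gripper":{"type":"number"},"newtons":{"type":"number"}},"required":["motion"]}

```bash
mkdir -p pics
python3 - <<'E'
from station import ctrl
import cv2,numpy as np
for c in("scene","top"):
    im=ctrl.read_camera(c); cv2.imwrite(f"pics/{c}0.png",im[:,:,::-1])
    i=ctrl.camera_info(c); print(c,i["fx"],i["fy"],i["cx"],i["cy"],np.round(i["extrinsics"],4).tolist())
    for n in("canister","cap_grip","dock","post","spool","vial"):
        print(n,[(round(d["score"],2),d["box"]) for d in ctrl.trace(c,n)])
s=ctrl.sense();print({k:np.round(v,3).tolist() for k,v in s.items()})
E
```

```text
scene 435.66526660168626 435.66526660168626 322.40755879463694 241.83854072102466 [[0.8362, 0.4109, -0.3632, 0.8338], [0.5484, -0.6342, 0.5451, -0.4045], [-0.0064, -0.6549, -0.7557, 0.6752], [0.0, 0.0, 0.0, 1.0]]
canister [(0.85, [351.0, 159.5, 32.8, 44.3]), (0.79, [383.1, 135.7, 22.6, 44.4]), (0.71, [387.0, 169.6, 34.1, 44.8]), (0.52, [274.9, 213.2, 15.6, 35.2]), (0.51, [357.4, 153.2, 22.3, 23.8])]
cap_grip [(0.68, [357.6, 156.0, 16.0, 20.0]), (0.66, [387.6, 136.1, 19.6, 16.1]), (0.6, [400.0, 174.5, 13.6, 16.0])]
dock [(0.65, [336.9, 232.4, 72.6, 66.1]), (0.22, [360.5, 159.1, 17.4, 18.9])]
post [(0.6, [314.4, 297.5, 48.6, 57.8])]
spool [(0.64, [182.8, 343.3, 42.5, 44.7])]
vial [(0.93, [270.5, 214.1, 20.8, 35.6])]
top 566.6935783793181 566.6935783793181 323.79913170500413 235.37767585524134 [[-0.0195, -0.9831, 0.1822, 0.3491], [-0.9998, 0.018, -0.0098, 0.0338], [0.0063, -0.1824, -0.9832, 1.1053], [0.0, 0.0, 0.0, 1.0]]
canister [(0.97, [188.1, 188.4, 33.7, 32.9]), (0.83, [136.4, 234.0, 34.7, 27.3]), (0.67, [192.1, 238.2, 28.3, 29.3])]
cap_grip [(0.65, [192.5, 192.6, 20.4, 19.2]), (0.6, [137.4, 234.0, 18.0, 20.8]), (0.59, [192.2, 236.3, 20.2, 22.8])]
dock [(0.85, [261.4, 167.2, 71.0, 64.7])]
post [(0.86, [365.1, 169.0, 30.4, 37.3])]
spool [(0.97, [451.4, 237.1, 36.4, 36.1])]
vial [(0.54, [307.8, 281.1, 23.6, 18.2])]
{'clock': 0.7, 'qpos': [-1.175, 0.116, 1.442, -0.0, 1.584, -0.038], 'joint_velocities': [0.001, 0.001, -0.0, -0.0, -0.001, -0.001], 'effort': [-0.004, -72.089, -62.267, 0.078, 0.019, -0.0], 'ee_pos': [0.284, -0.613, 0.219], 'eef_rot': [3.068, 0.676, -0.0], 'force': [0.985, -0.081, 0.509], 'moment': [-0.038, 0.047, 0.1], 'grip_force': 0.0, 'gripper_width': 0.093}
```

View pics/top0.png

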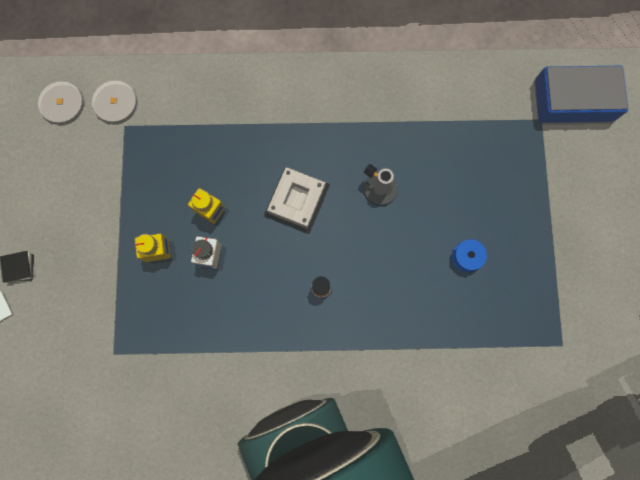

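View pics/scene0.png

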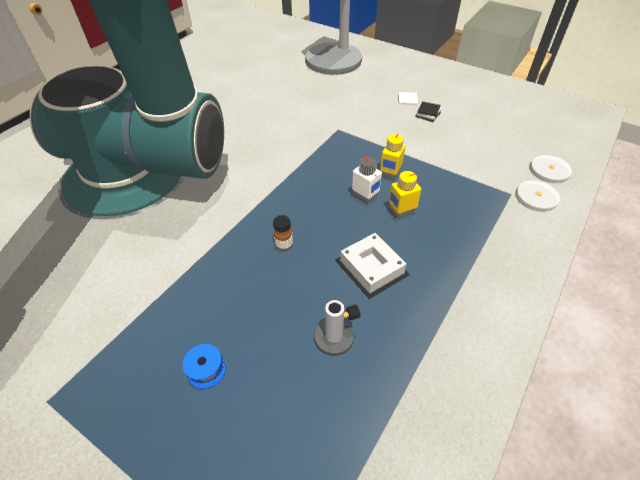

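```bash
cat > h.py <<'E'
import numpy as np,cv2
from station import ctrl
from scipy.optimize import minimize
CI={c:ctrl.camera_info(c) for c in("scene","top")}
def proj(c,P):
    i=CI[c];T=np.linalg.inv(i["extrinsics"]);q=np.asarray(P)@T[:3,:3].T+T[:3,3]
    return np.c_[i["fx"]*q[:,0]/q[:,2]+i["cx"],i["fy"]*q[:,1]/q[:,2]+i["cy"]]
def ray(c,uv,z):
    i=CI[c];E=np.array(i["extrinsics"]);d=E[:3,:3]@[(uv[0]-i["cx"])/i["fx"],(uv[1]-i["cy"])/i["fy"],1]
    return E[:3,3]+d*(z-E[2,3])/d[2]
def box(a,b,z0,z1): return np.array([[x,y,z] for x in(-a/2,a/2) for y in(-b/2,b/2) for z in(z0,z1)])
def cyl(r,z0,z1):
    t=np.linspace(0,2*np.pi,40,endpoint=False);return np.vstack([np.c_[r*np.cos(t),r*np.sin(t),0*t+z] for z in(z0,z1)])
MOD={"canister":[box(.038,.028,0,.006),box(.044,.034,.006,.018),box(.05,.04,.018,.073),cyl(.0175,.0745,.0985)],
     "dock":[box(.094,.084,.006,.032)],"dockfull":[box(.094,.084,.0,.032),box(.11,.098,0,.005)],"cap":[cyl(.0175,.0745,.0985)],
     "body":[box(.044,.034,.006,.018),box(.05,.04,.018,.073)]}
def place(P,x,y,a,z=0):
    c,s=np.cos(a),np.sin(a);return P@np.array([[c,s,0],[-s,c,0],[0,0,1]])+[x,y,z]
S=4
def render(c,name,p,z=0):
    im=np.zeros((480*S,640*S),np.uint8)
    for P in MOD[name]:
        q=(proj(c,place(P,*p,z))+.5)*S-.5
        cv2.fillConvexPoly(im,cv2.convexHull(np.round(q).astype(np.int32)),255)
    return cv2.resize(im,(640,480),interpolation=cv2.INTER_AREA)/255.
def fit(name,masks,p0,z=0):
    def f(p):
        e=0
        for c,m in masks.items():
            r=render(c,name,p,z);e+=1-np.minimum(r,m).sum()/np.maximum(r,m).sum()
        return e
    best=None
    for a in p0[2]:
        s=np.array([[p0[0],p0[1],a]]*4)+np.vstack([np.zeros(3),np.diag([.008,.008,.2])])
        r=minimize(f,s[0],method="Nelder-Mead",options=dict(initial_simplex=s,xatol=1e-4,fatol=1e-5))
        if best is None or r.fun<best.fun: best=r
    return best
E
python3 - <<'E'
from h import *
out=[]
ims={c:ctrl.read_camera(c) for c in("scene","top")}
def pick(c,n,at):
    return min(ctrl.trace(c,n),key=lambda d:np.hypot(d["box"][0]+d["box"][2]/2-at[0],d["box"][1]+d["box"][3]/2-at[1]))["region"].astype(float)
M={"canister":{"scene":pick("scene","canister",(367,180)),"top":pick("top","canister",(206,252))},
   "dock":{"scene":pick("scene","dock",(373,262)),"top":pick("top","dock",(297,200))}}
for n,at,z in(("canister",(206,252),.05),("dock",(297,199),.03)):
    g=ray("top",at,z)
    for cs in(("scene","top"),("top",),("scene",)):
        r=fit(n,{c:M[n][c] for c in cs},(g[0],g[1],np.arange(0,3.1,.5)));print(n,cs,np.round(r.x,4),round(r.fun,3))
        if len(cs)==2: out.append(r.x)
for n,at,z in(("post",(385,177),.095),("spool",(470,255),.038),("vial",(321,286),.07)): print(n,np.round(ray("top",at,z),3))
for n,at in(("y1",(202,197)),("y2",(146,243))):print(n,np.round(ray("top",at,.0985),3))
def crop(c,x,y,w,h,k):
    im=cv2.resize(ims[c][y:y+h,x:x+w],None,fx=k,fy=k,interpolation=cv2.INTER_CUBIC)
    for n,p in zip(("canister","dock"),out):
        for P in MOD[n][-2:] if n=="canister" else MOD[n]:
            hull=cv2.convexHull(np.float32((proj(c,place(P,*p))+.5-[x,y])*k-.5)).astype(int);cv2.polylines(im,[hull],True,(0,255,0),1)
    return im
a=crop("top",125,160,210,130,3.8);a=a[:,:800]
cv2.imwrite("pics/c_top.png",a[:,:,::-1])
cv2.imwrite("pics/c_scene.png",crop("scene",320,130,130,170,3.4)[:,:,::-1])
E
```

```text
canister ('scene', 'top') [0.5158 0.2461 2.9403] 0.156
canister ('top',) [ 0.5166  0.2457 -0.2216] 0.055
canister ('scene',) [0.5132 0.2501 3.0066] 0.045
dock ('scene', 'top') [0.6246 0.0753 2.73  ] 0.317
dock ('top',) [0.6227 0.0767 2.6926] 0.143
dock ('scene',) [ 0.6295  0.0689 -0.3817] 0.153
post [ 0.644 -0.092  0.095]
spool [ 0.504 -0.255  0.038]
vial [0.447 0.03  0.07 ]
y1 [0.611 0.245 0.099]
y2 [0.528 0.344 0.099]
```

View pics/c_top.png

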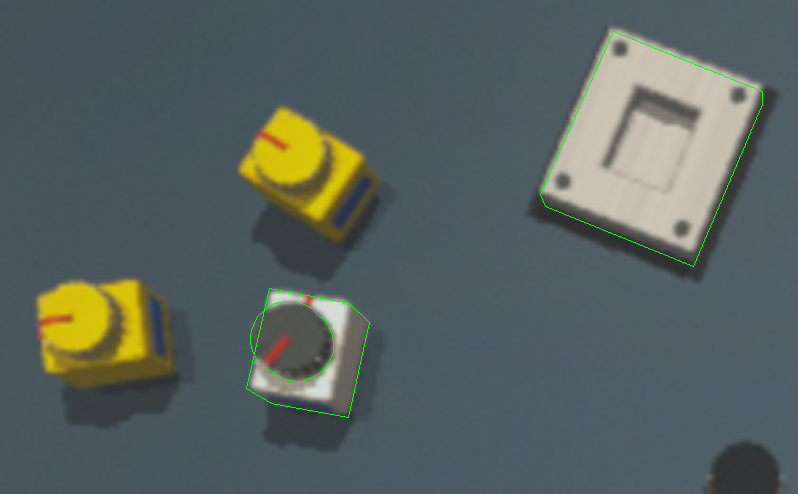

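View pics/c_scene.png

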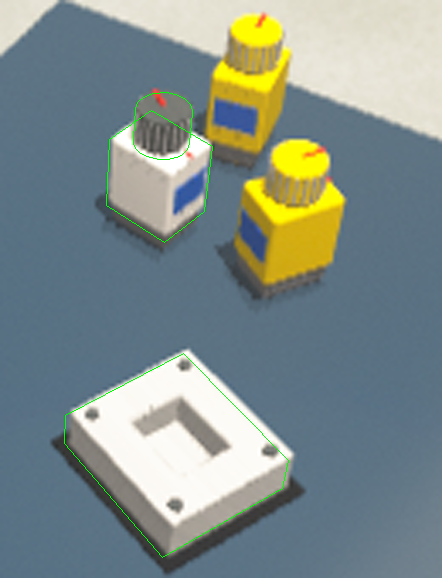

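The crops show three canister-shaped things in the top picture. Two are yellow, at (202,200) and (150,247), and are look-alikes. The white one with a dark cap, at (206,252), fits the description. Its red mark is on the upper side of the picture, so own +x is about world +x, and the cap line points about 2.7 rad anticlockwise of the mark. The dock is at (297,199). I'll refine both from their bright top faces.

```bash
cat >> h.py <<'E'
def topface(im,c,roi,z,thr):
    x,y,w,h=roi;g=cv2.resize(im[y:y+h,x:x+w],None,fx=8,fy=8,interpolation=cv2.INTER_CUBIC).astype(int)
    g=g.min(2) # white/grey: min channel high
    b=(g>thr).astype(np.uint8)
    cs=max(cv2.findContours(b,cv2.RETR_EXTERNAL,cv2.CHAIN_APPROX_NONE)[0],key=cv2.contourArea)[:,0]
    uv=(cs+.5)/8-.5+[x,y]
    W=np.array([ray(c,u,z)[:2] for u in uv]).astype(np.float32)
    r=cv2.minAreaRect(W*1000);pts=cv2.boxPoints(r)/1000
    e=[pts[1]-pts[0],pts[2]-pts[1]];L=max(e,key=np.linalg.norm)
    return np.array(r[0])/1000,sorted(r[1]),np.arctan(L[1]/L[0])
E
python3 - <<'E'
from h import *
im=ctrl.read_camera("top");sc=ctrl.read_camera("scene")
for t in(110,125,140,155,170,185):
    for n,i,c,roi,z in(("can","top","top",(185,230,45,45),.073),("dock","top","top",(255,160,80,80),.032),("dockS","scene","scene",(325,225,95,80),.032)):
        try:
            r=topface(im if c=="top" else sc,c,roi,z,t);print(t,n,np.round(r[0],4),np.round(r[1],1),round(float(r[2]),3))
        except Exception as e:print(t,n,e)
# pocket rim in top crop, hand read corners
uv=np.array([(637,86),(700,110),(672,192),(602,168)])/3.8+[125,160]
P=np.array([ray("top",u,.032)[:2] for u in uv]);print("pocket",P.mean(0).round(4),np.linalg.norm(np.roll(P,-1,0)-P,axis=1).round(4))
ln=[ray("top",np.array(u)/3.8+[125,160],.0985)[:2] for u in((288,338),(268,362))];d=ln[1]-ln[0];print("line",np.arctan2(d[1],d[0]))
E
```

```text
110 can [0.5166 0.2451] [41.6 51.4] -0.187
110 dock [0.6277 0.0759] [86.2 96.6] -0.401
110 dockS [0.6287 0.0721] [ 99.5 111.7] -0.403
125 can [0.5167 0.2452] [40.5 50.5] -0.188
125 dock [0.6276 0.0759] [85.2 95.5] -0.402
125 dockS [0.6288 0.0724] [ 98.1 111. ] -0.409
140 can [0.5149 0.2349] [19.5 49.8] -0.208
140 dock [0.6276 0.076 ] [84.1 94.4] -0.401
140 dockS [0.6289 0.0728] [ 96.5 110.1] -0.408
155 can [0.5306 0.2281] [14.2 25.3] 0.57
155 dock [0.6275 0.076 ] [82.9 93.3] -0.4
155 dockS [0.6306 0.0772] [ 86.5 108.9] -0.402
170 can [0.5314 0.2285] [13.  23.3] 0.615
170 dock [0.6274 0.0758] [81. 92.] -0.403
170 dockS [0.6257 0.0794] [86.  97.6] -0.402
185 can [0.5323 0.229 ] [11.5 20.7] 0.672
185 dock max() iterable argument is empty
185 dockS [0.6256 0.0795] [85.5 96.7] -0.4
pocket [0.626  0.0743] [0.0349 0.0455 0.038  0.0469]
line 2.4586328575711462
```

Refined poses from the top camera: canister (0.5167, 0.2452), yaw −0.188; dock (0.6276, 0.0760), yaw −0.401. The scene camera is shifted about (−2, +4) mm from these. Moving across above everything first.

Call:
jog_arm([
  [[0.73,-0.88,0],[0,0,0]],
  [[0.73,-0.88,0],[0,0,0]],
  [[0.73,-0.88,0],[0,0,0]],
  [[0.73,-0.88,0],[0,0,0]],
  [[0.73,-0.88,0],[0,0,0]],
  [[0.73,-0.88,0],[0,0,0]],
  [[0.73,-0.88,0],[0,0,0]],
  [[0.73,-0.88,0],[0,0,0]],
  [[0.73,-0.88,0],[0,0,0]],
  [[0.73,-0.88,0],[0,0,0]],
], gripper=0.3, newtons=20)

```text
clock: 1.93
ee_pos: [0.3715, -0.2793, 0.2188]
eef_rot: [3.068, 0.676, 0.001]
force: [0.5, -0.3, 0.1]
gripper_width: 0.065
grip_force: 0.0
```

Call:
jog_arm([
  [[0.73,-0.88,0],[0,0,0]],
  [[0.73,-0.88,0],[0,0,0]],
  [[0.73,-0.88,0],[0,0,0]],
  [[0.73,-0.88,0],[0,0,0]],
  [[0.73,-0.88,0],[0,0,0]],
  [[0.73,-0.88,0],[0,0,0]],
  [[0.73,-0.88,0],[0,0,0]],
  [[0.73,-0.88,0],[0,0,0]],
  [[0.73,-0.88,0],[0,0,0]],
  [[0.73,-0.88,0],[0,0,0]],
])

```text
clock: 2.77
ee_pos: [0.4592, 0.0525, 0.2189]
eef_rot: [3.068, 0.676, 0.001]
force: [-0.8, -1.3, 0.7]
gripper_width: 0.065
grip_force: 0.0
```

Call:
jog_arm([
  [[0.73,-0.88,0],[0,0,0]],
  [[0.73,-0.88,0],[0,0,0]],
  [[0.73,-0.88,0],[0,0,0]],
  [[0.73,-0.88,0],[0,0,0]],
  [[0.73,-0.88,0],[0,0,0]],
  [[0,0,0],[0,0,-1]],
  [[0,0,0],[0,0,-1]],
  [[0,0,0],[0,0,-1]],
  [[0,0,0],[0,0,-1]],
  [[0,0,0],[0,0,-1]],
])

```text
clock: 3.6
ee_pos: [0.5031, 0.2166, 0.2187]
eef_rot: [2.726, 1.561, 0.0]
force: [-0.6, -0.8, 0.2]
gripper_width: 0.0653
grip_force: 0.0
```

Call:
jog_arm([
  [[0,0,0],[0,0,-1]],
  [[0,0,0],[0,0,-1]],
  [[0,0,0],[0,0,-1]],
  [[0,0,0],[0,0,-1]],
  [[0,0,0],[0,0,-1]],
  [[0,0,0],[0,0,-1]],
  [[0,0,0],[0,0,-1]],
  [[0,0,0],[0,0,-1]],
  [[0,0,0],[0,0,-1]],
  [[0,0,0],[0,0,-1]],
])

```text
clock: 4.43
ee_pos: [0.5031, 0.2165, 0.2187]
eef_rot: [1.369, 2.828, 0.0]
force: [-0.4, 0.4, -0.3]
gripper_width: 0.0649
grip_force: 0.0
```

Call:
jog_arm([
  [[0,0,0],[0,0,-1]],
  [[0,0,0],[0,0,-1]],
  [[0,0,0],[0,0,-1]],
  [[0,0,0],[0,0,-1]],
  [[0,0,0],[0,0,-1]],
  [[0,0,0],[0,0,-1]],
  [[0,0,0],[0,0,0]],
  [[0,0,0],[0,0,0]],
  [[0,0,0],[0,0,0]],
])

```text
clock: 5.18
ee_pos: [0.5031, 0.2165, 0.2187]
eef_rot: [0.301, 3.127, 0.0]
force: [-0.3, -0.2, -0.2]
gripper_width: 0.0646
grip_force: 0.0
```

Call:
jog_arm([
  [[-0.11,0.54,0],[0,0,0]],
  [[-0.1,0.54,0],[0,0,0]],
  [[0,0,0.6],[0,0,0]],
  [[0,0,0.6],[0,0,0]],
  [[0,0,0.6],[0,0,0]],
  [[0,0,0.6],[0,0,0]],
  [[0,0,0.6],[0,0,0]],
  [[0,0,0],[0,0,0]],
])

```text
clock: 5.85
ee_pos: [0.514, 0.2466, 0.125]
eef_rot: [-0.299, -3.123, 0.003]
force: [-1.3, 0.3, -1.1]
gripper_width: 0.0651
grip_force: 0.0
```

Call:
jog_arm([
  [[0,0,0.6],[0,0,0]],
  [[0,0,0.6],[0,0,0]],
  [[0,0,0.6],[0,0,0]],
  [[0,0,0.6],[0,0,0]],
  [[0,0,0.6],[0,0,0]],
  [[0,0,0.24],[0,0,0]],
  [[0,0,0],[0,0,0]],
  [[0,0,0],[0,0,0]],
])

```text
clock: 6.52
ee_pos: [0.5157, 0.2473, 0.0325]
eef_rot: [0.296, 3.127, 0.0]
force: [-0.3, -0.4, 0.5]
gripper_width: 0.065
grip_force: 0.0
```

Call:
jog_arm([
  [[0,0,0],[0,0,0]],
  [[0,0,0],[0,0,0]],
  [[0,0,0],[0,0,0]],
  [[0,0,0],[0,0,0]],
  [[0,0,0],[0,0,0]],
  [[0,0,0],[0,0,0]],
  [[0,0,0],[0,0,0]],
  [[0,0,0],[0,0,0]],
], gripper=1, newtons=20)

```text
clock: 7.18
ee_pos: [0.5155, 0.2472, 0.0319]
eef_rot: [0.295, 3.127, 0.0]
force: [-1.5, -0.7, 6.3]
gripper_width: 0.0401
grip_force: 20.0
```

Call:
jog_arm([
  [[0,0,0],[0,0,0]],
  [[0,0,-0.3],[0,0,0]],
  [[0,0,-0.5],[0,0,0]],
  [[0,0,-0.5],[0,0,0]],
  [[0,0,-0.6],[0,0,0]],
  [[0,0,-0.6],[0,0,0]],
  [[0,0,-0.6],[0,0,0]],
  [[0,0,-0.5],[0,0,0]],
  [[0,0,-0.3],[0,0,0]],
  [[0,0,0],[0,0,0]],
], newtons=35)

```text
clock: 8.02
ee_pos: [0.5158, 0.2474, 0.1505]
eef_rot: [0.294, 3.126, 0.002]
force: [0.5, -0.4, -3.0]
gripper_width: 0.0398
grip_force: 35.0
```

Call:
jog_arm([
  [[-0.39,-0.4,0],[0,0,0]],
  [[-0.6,-0.62,0],[0,0,0]],
  [[-0.6,-0.62,0],[0,0,0]],
  [[-0.6,-0.62,0],[0,0,0]],
  [[-0.6,-0.62,0],[0,0,0]],
  [[-0.6,-0.62,0],[0,0,0]],
  [[-0.6,-0.62,0],[0,0,0]],
  [[-0.4,-0.42,0],[0,0,0]],
  [[-0.3,-0.31,0],[0,0,0]],
  [[0,0,0],[0,0,0]],
])

```text
clock: 8.85
ee_pos: [0.6269, 0.0762, 0.1472]
eef_rot: [-0.297, -3.126, 0.001]
force: [0.7, 0.4, -3.5]
gripper_width: 0.0396
grip_force: 35.0
```

Call:
jog_arm([
  [[0,0,0],[0,0,0.44]],
  [[0,0,0],[0,0,0.45]],
  [[0,0,0],[0,0,0.44]],
  [[0,0,0],[0,0,0.44]],
  [[0,0,0.5],[0,0,0]],
  [[0,0,0.5],[0,0,0]],
  [[0,0,0.3],[0,0,0]],
  [[0,0,0],[0,0,0]],
  [[0,0,0],[0,0,0]],
])

```text
clock: 9.6
ee_pos: [0.6258, 0.0781, 0.1081]
eef_rot: [-0.623, -3.077, 0.001]
force: [0.2, 0.8, -1.9]
gripper_width: 0.0396
grip_force: 35.0
```

Run:
```python
from h import *
im={c:ctrl.read_camera(c) for c in("top","scene")};s=ctrl.sense()
p=np.array(s["ee_pos"]);r=s["eef_rot"];print(p,r,2*np.arctan2(r[1],r[0]),s["force"],s["moment"],s["gripper_width"])
z=p[2]-.0319
a=-.401
for c in im:
    t=ctrl.trace(c,"canister")
    u=proj(c,[[p[0],p[1],z+.05]])[0]
    t=min(t,key=lambda d:np.hypot(d["box"][0]+d["box"][2]/2-u[0],d["box"][1]+d["box"][3]/2-u[1]));print(c,t["box"],round(t["score"],2),u)
k=4
o=[]
for c,(x,y,w,h) in dict(top=(245,140,110,110),scene=(320,150,100,150)).items():
    m=cv2.resize(im[c][y:y+h,x:x+w],None,fx=k,fy=k,interpolation=cv2.INTER_CUBIC)
    for P in MOD["canister"][1:]:
        hull=cv2.convexHull(np.float32((proj(c,place(P,p[0],p[1],a,z))+.5-[x,y])*k-.5)).astype(int);cv2.polylines(m,[hull],True,(0,255,0),1)
    hull=cv2.convexHull(np.float32((proj(c,place(box(.0455,.0355,.032,.032),.6276,.0760,a))+.5-[x,y])*k-.5)).astype(int);cv2.polylines(m,[hull],True,(255,0,0),1)
    o.append(cv2.copyMakeBorder(m,0,600-m.shape[0],0,0,cv2.BORDER_CONSTANT))
cv2.imwrite("pics/over.png",np.hstack(o)[:,:800,::-1])
```

```text
[0.62656536 0.07803176 0.10977121] [6.23563278e-01 3.07875651e+00 2.34011992e-04] 2.7419243456862294 [ 0.2393626  -0.56102289 -2.18309587] [-0.03353539 -0.13372807  0.01295993] 0.040188974742064294
top [276.1, 181.3, 19.7, 12.6] 0.7 [292.51163869 182.85091706]
scene [364.4, 199.3, 34.8, 51.0] 0.97 [377.32769143 222.91345003]
```

View pics/over.png

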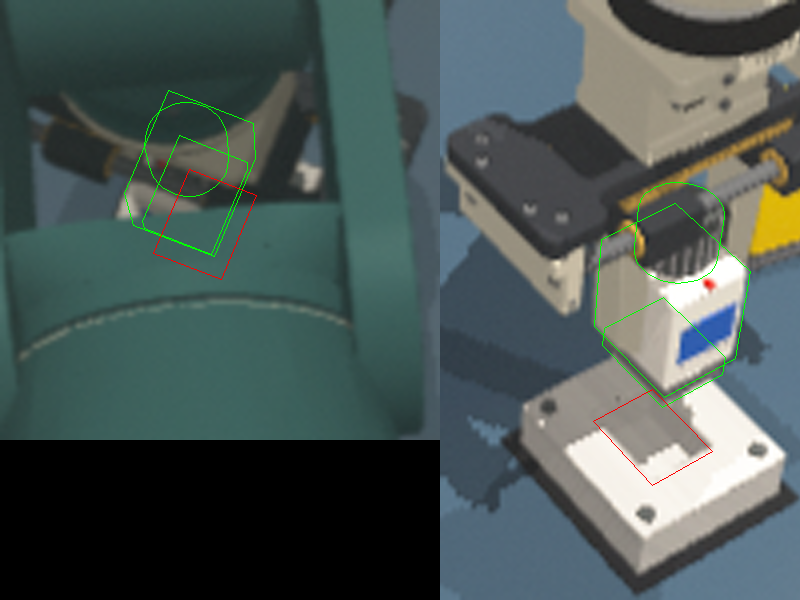

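The scene view shows the held canister, body bottom corner at (663,395), squared up over the pocket, whose rim corners are about (655,392) and (712,450). The model outline at the TCP matches it to about half a pixel. The top view is blocked by the arm. Lowering.

Call:
jog_arm([
  [[0,0,0.4],[0,0,0]],
  [[0,0,0.4],[0,0,0]],
  [[0,0,0.4],[0,0,0]],
  [[0,0,0.3],[0,0,0]],
  [[0,0,0.1],[0,0,0]],
  [[0,0,0.05],[0,0,0]],
  [[0,0,0],[0,0,0]],
  [[0,0,0],[0,0,0]],
])

```text
clock: 10.47
ee_pos: [0.6266, 0.078, 0.0604]
eef_rot: [0.624, 3.078, 0.0]
force: [-0.6, -0.5, -2.9]
gripper_width: 0.0397
grip_force: 35.0
```

Call:
jog_arm([
  [[0,0,0.04],[0,0,0]],
  [[0,0,0.04],[0,0,0]],
  [[0,0,0.04],[0,0,0]],
  [[0,0,0.04],[0,0,0]],
  [[0,0,0],[0,0,0]],
  [[0,0,0],[0,0,0]],
])

```text
clock: 10.97
ee_pos: [0.6264, 0.078, 0.0551]
eef_rot: [-0.624, -3.079, 0.0]
force: [-0.6, -0.5, -3.3]
gripper_width: 0.0394
grip_force: 35.0
```

Call:
jog_arm([
  [[0,0,0.06],[0,0,0]],
  [[0,0,0.06],[0,0,0]],
  [[0,0,0.06],[0,0,0]],
  [[0,0,0.06],[0,0,0]],
  [[0,0,0.05],[0,0,0]],
  [[0,0,0],[0,0,0]],
  [[0,0,0],[0,0,0]],
])

```text
clock: 11.55
ee_pos: [0.6264, 0.0779, 0.0464]
eef_rot: [-0.625, -3.079, 0.0]
force: [0.0, -0.1, -3.1]
gripper_width: 0.0399
grip_force: 35.0
```

Call:
jog_arm([
  [[0,0,0.03],[0,0,0]],
  [[0,0,0.03],[0,0,0]],
  [[0,0,0],[0,0,0]],
  [[0,0,0],[0,0,0]],
])

```text
clock: 11.88
ee_pos: [0.6267, 0.0779, 0.0459]
eef_rot: [0.624, 3.078, 0.0]
force: [-5.7, -0.9, 8.2]
gripper_width: 0.0398
grip_force: 35.0
```

Seated: the TCP stopped at z = 0.0459, which is the grasp height plus 14 mm, with an upward reaction. Letting go and rising to cap height.

Call:
jog_arm([
  [[0,0,0],[0,0,0]],
  [[0,0,0],[0,0,0]],
  [[0,0,0],[0,0,0]],
  [[0,0,0],[0,0,0]],
  [[0,0,0],[0,0,0]],
  [[0,0,0],[0,0,0]],
], gripper=0.3)

```text
clock: 12.38
ee_pos: [0.6264, 0.0779, 0.0446]
eef_rot: [0.624, 3.079, 0.0]
force: [1.0, 0.5, -0.2]
gripper_width: 0.0648
grip_force: 0.0
```

Call:
jog_arm([
  [[0,0,-0.25],[0,0,0]],
  [[0,0,-0.25],[0,0,0]],
  [[0,0,-0.25],[0,0,0]],
  [[0,0,-0.25],[0,0,0]],
  [[0,0,-0.3],[0,0,0]],
  [[0,0,-0.24],[0,0,0]],
  [[0,0,0],[0,0,0]],
  [[0,0,0],[0,0,0]],
  [[0,0,0],[0,0,0]],
  [[0,0,0],[0,0,0]],
])

```text
clock: 13.22
ee_pos: [0.6261, 0.0779, 0.0903]
eef_rot: [-0.624, -3.078, 0.0]
force: [-0.6, 0.2, -0.2]
gripper_width: 0.0651
grip_force: 0.0
```

Run:
```python
from h import *
im=ctrl.read_camera("scene");s=ctrl.sense();p=s["ee_pos"];print(p,s["eef_rot"],s["gripper_width"],s["force"],np.round(s["qpos"],2))
t=ctrl.trace("scene","canister");print([(d["box"],round(d["score"],2)) for d in t])
x,y,w,h=310,150,130,150;k=4
m=cv2.resize(im[y:y+h,x:x+w],None,fx=k,fy=k,interpolation=cv2.INTER_CUBIC)
for P in MOD["canister"][2:]:
    hull=cv2.convexHull(np.float32((proj("scene",place(P,p[0],p[1],-.4,.014))+.5-[x,y])*k-.5)).astype(int);cv2.polylines(m,[hull],True,(0,255,0),1)
cv2.imwrite("pics/seated.png",m[:,:,::-1])
```

```text
[0.62614876 0.07793678 0.09024902] [-6.24251478e-01 -3.07812714e+00  3.33819638e-04] 0.06515345374256425 [ 0.220008    0.85844531 -1.61366191] [ 0.08  0.08  1.69  0.    1.37 -1.09]
[([354.9, 226.5, 37.3, 45.2], 0.71), ([389.2, 198.9, 27.3, 14.4], 0.6)]
```

View pics/seated.png

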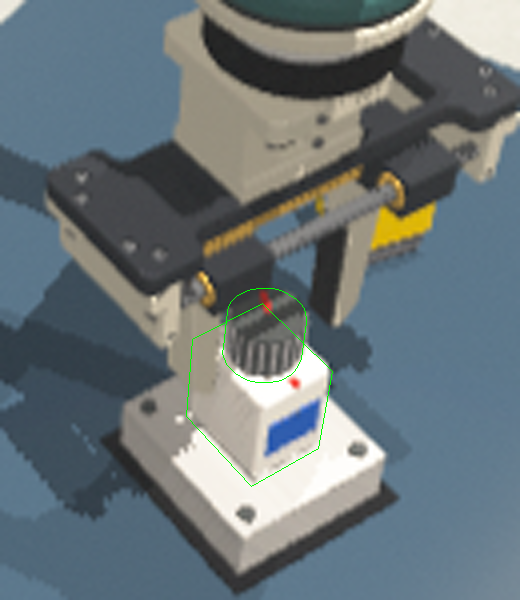

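The picture shows the body resting on the dock top, its lower right corner at (320,452) matching the seated model. The cap at (265,330) sits centred between the open fingers, and its red line still points away from the mark. Gripping the cap.

Call:
jog_arm([
  [[0,0,0],[0,0,0]],
  [[0,0,0],[0,0,0]],
  [[0,0,0],[0,0,0]],
  [[0,0,0],[0,0,0]],
  [[0,0,0],[0,0,0]],
  [[0,0,0],[0,0,0]],
  [[0,0,0],[0,0,0]],
], gripper=1, newtons=45)

```text
clock: 13.9
ee_pos: [0.6264, 0.078, 0.0909]
eef_rot: [0.624, 3.079, 0.0]
force: [0.9, -0.2, -0.5]
gripper_width: 0.033
grip_force: 45.0
```

Call:
jog_arm([
  [[0,0,0],[0,0,0.3]],
  [[0,0,0],[0,0,0.6]],
  [[0,0,0],[0,0,0.6]],
  [[0,0,0],[0,0,0.6]],
  [[0,0,0],[0,0,0.6]],
  [[0,0,0],[0,0,0.6]],
  [[0,0,0],[0,0,0.6]],
  [[0,0,0],[0,0,0.6]],
  [[0,0,0],[0,0,0]],
])

```text
clock: 14.65
ee_pos: [0.6263, 0.0779, 0.0909]
eef_rot: [-1.428, -2.798, 0.0]
force: [-0.6, 0.7, 1.1]
gripper_width: 0.0331
grip_force: 45.0
```

```bash
python3 -c "
from station import ctrl
s=ctrl.sense();print({k:[round(float(x),3) for x in s[k]] for k in('qpos','ee_pos','eef_rot','force','moment')},s['gripper_width'])"
```

```text
{'qpos': [0.083, 0.084, 1.686, -0.0, 1.372, -0.544], 'ee_pos': [0.626, 0.078, 0.091], 'eef_rot': [-1.428, -2.798, 0.0], 'force': [-0.597, 0.72, 1.07], 'moment': [-0.042, -0.02, -0.032]} 0.03308228882373126
```

```bash
cat >> h.py <<'E'
def redline(p,zc=.1125):
    im=ctrl.read_camera("scene").astype(int);c=proj("scene",[[p[0],p[1],zc]])[0];x,y=int(c[0])-25,int(c[1])-25
    m=im[y:y+50,x:x+50];r=(m[...,0]>110)&(m[...,0]>1.7*m[...,1])&(m[...,0]>1.7*m[...,2])
    v,u=np.nonzero(r);W=np.array([ray("scene",(a+x,b+y),zc)[:2]-p[:2] for a,b in zip(u,v)])
    W=W[np.hypot(*W.T)<.021] if len(W) else W
    if len(W)<2: return None,len(W),x,y,im
    far=W.mean(0);d=np.linalg.svd(W-far)[2][0];d*=np.sign(d@far) or 1
    return (np.arctan2(d[1],d[0]),np.arctan2(far[1],far[0])),len(W),x,y,im
E
python3 - <<'E'
from h import *
p=np.array(ctrl.sense()["ee_pos"]);r=redline(p);print(r[:2])
m=cv2.resize(r[4][r[3]-10:r[3]+60,r[2]-10:r[2]+60].astype(np.uint8),None,fx=8,fy=8,interpolation=cv2.INTER_CUBIC)
cv2.imwrite("pics/line1.png",m[:,:,::-1])
E
```

```text
((np.float64(1.7227035920727876), np.float64(1.8322812602136072)), 11)
```

View pics/line1.png

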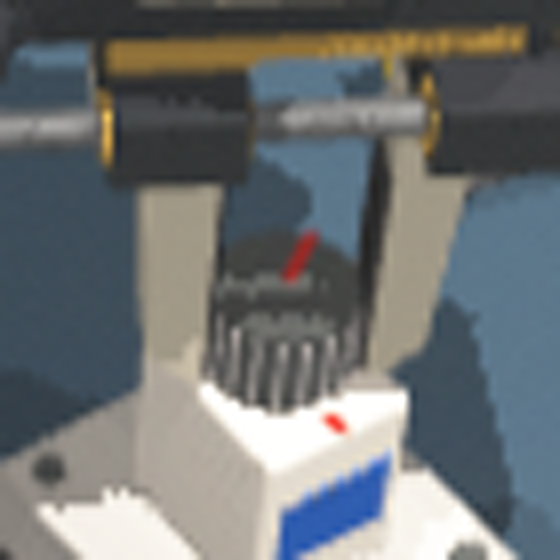

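The cap follows the grip: its line is now at 1.72 rad (world), and target is −0.40. I'll continue this grip, then take new ones.

Call:
jog_arm([
  [[0,0,0],[0,0,0.6]],
  [[0,0,0],[0,0,0.7]],
  [[0,0,0],[0,0,0.7]],
  [[0,0,0],[0,0,0.7]],
  [[0,0,0],[0,0,0.7]],
  [[0,0,0],[0,0,0.7]],
  [[0,0,0],[0,0,0.7]],
  [[0,0,0],[0,0,0.7]],
  [[0,0,0],[0,0,0.5]],
  [[0,0,0],[0,0,0]],
])

```text
clock: 15.53
ee_pos: [0.6266, 0.0779, 0.0909]
eef_rot: [2.319, 2.119, 0.001]
force: [2.3, 0.3, -0.2]
gripper_width: 0.0331
grip_force: 45.0
```

Call:
jog_arm([
  [[0,0,0],[0,0,0]],
  [[0,0,0],[0,0,0]],
  [[0,0,0],[0,0,0]],
  [[0,0,0],[0,0,0]],
  [[0,0,0],[0,0,0]],
], gripper=0.4)

```text
clock: 15.95
ee_pos: [0.6264, 0.078, 0.0908]
eef_rot: [-2.317, -2.121, 0.0]
force: [0.4, 0.1, 0.1]
gripper_width: 0.0554
grip_force: 0.0
```

Call:
jog_arm([
  [[0,0,0],[0,0,-0.6]],
  [[0,0,0],[0,0,-1]],
  [[0,0,0],[0,0,-1]],
  [[0,0,0],[0,0,-1]],
  [[0,0,0],[0,0,-1]],
  [[0,0,0],[0,0,-1]],
  [[0,0,0],[0,0,-1]],
  [[0,0,0],[0,0,-1]],
  [[0,0,0],[0,0,-1]],
  [[0,0,0],[0,0,0]],
])

```text
clock: 16.78
ee_pos: [0.6264, 0.078, 0.0908]
eef_rot: [-0.96, -2.991, 0.0]
force: [-1.1, 0.1, -0.5]
gripper_width: 0.0556
grip_force: 0.0
```

Run:
```python
from h import *
s=ctrl.sense();p=np.array(s["ee_pos"]);print(p,s["qpos"][5],s["gripper_width"],redline(p)[:2])
```

```text
[0.62635203 0.07796242 0.09082473] -0.8659533530742868 0.05555636587600346 ((np.float64(1.0051069821845218), np.float64(1.277982573546829)), 18)
```

Call:
jog_arm([
  [[0,0,0],[0,0,0]],
  [[0,0,0],[0,0,0]],
  [[0,0,0],[0,0,0]],
  [[0,0,0],[0,0,0]],
  [[0,0,0],[0,0,0]],
  [[0,0,0],[0,0,0]],
], gripper=1, newtons=58)

```text
clock: 17.33
ee_pos: [0.6264, 0.0779, 0.0908]
eef_rot: [-0.972, -2.988, 0.0]
force: [-0.9, -1.1, -0.1]
gripper_width: 0.033
grip_force: 58.0
```

Call:
jog_arm([
  [[0,0,0],[0,0,0.5]],
  [[0,0,0],[0,0,0.7]],
  [[0,0,0],[0,0,0.7]],
  [[0,0,0],[0,0,0.7]],
  [[0,0,0],[0,0,0.7]],
  [[0,0,0],[0,0,0.7]],
  [[0,0,0],[0,0,0.7]],
  [[0,0,0],[0,0,0.7]],
  [[0,0,0],[0,0,0.6]],
  [[0,0,0],[0,0,0]],
])

```text
clock: 18.17
ee_pos: [0.6265, 0.078, 0.0908]
eef_rot: [1.966, 2.45, 0.0]
force: [0.8, 0.2, -1.6]
gripper_width: 0.0331
grip_force: 58.0
```

Run:
```python
from h import *
s=ctrl.sense();p=np.array(s["ee_pos"]);print(p,s["eef_rot"],s["qpos"][5],s["gripper_width"],s["force"],s["moment"],s["effort"][5],redline(p)[:2])
```

```text
[0.62654354 0.07795007 0.09082568] [1.96554642e+00 2.45039583e+00 3.82602520e-04] -0.13532325719892807 0.03307278037327708 [ 0.75414031  0.15390485 -1.61281895] [-0.02092508 -0.46033385 -0.01466343] 2.189483866095543 ((np.float64(0.30444994088426275), np.float64(0.6303464596842632)), 14)
```

Call:
jog_arm([
  [[0,0,0],[0,0,0]],
  [[0,0,0],[0,0,0]],
  [[0,0,0],[0,0,0]],
  [[0,0,0],[0,0,0]],
  [[0,0,0],[0,0,0]],
], gripper=0.4, newtons=60)

```text
clock: 18.63
ee_pos: [0.6264, 0.0779, 0.0909]
eef_rot: [-1.96, -2.455, 0.0]
force: [0.3, -0.2, -0.2]
gripper_width: 0.055
grip_force: 0.0
```

Call:
jog_arm([
  [[0,0,0],[0,0,-0.6]],
  [[0,0,0],[0,0,-1]],
  [[0,0,0],[0,0,-1]],
  [[0,0,0],[0,0,-1]],
  [[0,0,0],[0,0,-1]],
  [[0,0,0],[0,0,-1]],
  [[0,0,0],[0,0,-0.4]],
  [[0,0,0],[0,0,0]],
])

```text
clock: 19.3
ee_pos: [0.6264, 0.0779, 0.0908]
eef_rot: [-0.966, -2.989, 0.0]
force: [0.8, 0.4, 0.2]
gripper_width: 0.056
grip_force: 0.0
```

Call:
jog_arm([
  [[0,0,0],[0,0,0]],
  [[0,0,0],[0,0,0]],
  [[0,0,0],[0,0,0]],
  [[0,0,0],[0,0,0]],
  [[0,0,0],[0,0,0]],
  [[0,0,0],[0,0,0]],
], gripper=1)

```text
clock: 19.8
ee_pos: [0.6264, 0.0779, 0.0908]
eef_rot: [-0.971, -2.988, 0.0]
force: [-1.1, -0.8, 0.4]
gripper_width: 0.0331
grip_force: 60.0
```

Call:
jog_arm([
  [[0,0,0],[0,0,0.4]],
  [[0,0,0],[0,0,0.5]],
  [[0,0,0],[0,0,0.5]],
  [[0,0,0],[0,0,0.5]],
  [[0,0,0],[0,0,0.5]],
  [[0,0,0],[0,0,0.5]],
  [[0,0,0],[0,0,0.5]],
  [[0,0,0],[0,0,0.5]],
  [[0,0,0],[0,0,0.5]],
  [[0,0,0],[0,0,0]],
])

```text
clock: 20.63
ee_pos: [0.6265, 0.0779, 0.0908]
eef_rot: [1.72, 2.628, 0.0]
force: [1.1, -1.6, -0.8]
gripper_width: 0.0331
grip_force: 60.0
```

Run:
```python
from h import *
s=ctrl.sense();p=np.array(s["ee_pos"]);r=redline(p);print(p,s["eef_rot"],s["qpos"][5],s["gripper_width"],s["force"],s["moment"],s["effort"][5],r[:2])
m=cv2.resize(r[4][r[3]-10:r[3]+60,r[2]-10:r[2]+60].astype(np.uint8),None,fx=8,fy=8,interpolation=cv2.INTER_CUBIC)
cv2.imwrite("pics/line2.png",m[:,:,::-1])
```

```text
[0.62652698 0.07791227 0.09084408] [1.72041406e+00 2.62820192e+00 2.05028804e-04] -0.32818975436701914 0.03306538071173706 [ 1.05850124 -1.5653257  -0.77833665] [-0.13476123 -0.40205731  0.10820692] 1.8896390497684479 ((np.float64(-0.25565037965070064), np.float64(0.07371369792978645)), 16)
```

View pics/line2.png

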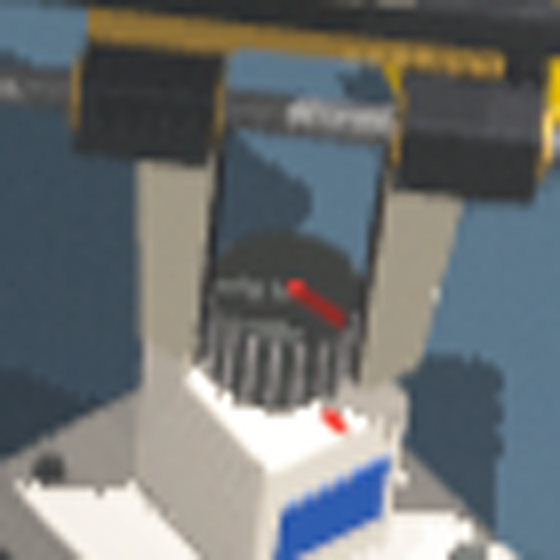

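The line, from (295,285) to (345,325), now nearly points at the red mark at (333,420), with about 0.15 rad to go. Turning on to the stop.

Call:
jog_arm([
  [[0,0,0],[0,0,0.3]],
  [[0,0,0],[0,0,0.3]],
  [[0,0,0],[0,0,0.3]],
  [[0,0,0],[0,0,0.3]],
  [[0,0,0],[0,0,0.2]],
  [[0,0,0],[0,0,0]],
  [[0,0,0],[0,0,0]],
])

```text
clock: 21.27
ee_pos: [0.6265, 0.0779, 0.0909]
eef_rot: [1.929, 2.479, 0.0]
force: [2.5, -2.0, -2.0]
gripper_width: 0.0329
grip_force: 60.0
```

Run:
```python
from h import *
s=ctrl.sense();p=np.array(s["ee_pos"]);r=redline(p);print(s["eef_rot"],s["qpos"][5],s["gripper_width"],s["force"],s["moment"],s["effort"][5],r[:2])
```

```text
[1.92901699e+00 2.47923809e+00 2.71273959e-04] -0.16497770579442703 0.03293703532713785 [ 2.53592796 -2.00626355 -2.04048436] [-0.22147419 -0.63248345  0.21714454] 0.3881647065281868 ((np.float64(-0.3668056688035045), np.float64(-0.13865990142203163)), 13)
```

Call:
jog_arm([
  [[0,0,0],[0,0,0.3]],
  [[0,0,0],[0,0,0.3]],
  [[0,0,0],[0,0,0.3]],
  [[0,0,0],[0,0,0.3]],
  [[0,0,0],[0,0,0]],
  [[0,0,0],[0,0,0]],
])

```text
clock: 21.82
ee_pos: [0.6264, 0.0783, 0.091]
eef_rot: [-2.102, -2.335, -0.001]
force: [2.5, 3.1, -0.6]
gripper_width: 0.0334
grip_force: 60.0
```

Run:
```python
from h import *
s=ctrl.sense();p=np.array(s["ee_pos"]);r=redline(p);print(s["eef_rot"],s["qpos"][5],s["gripper_width"],s["force"],s["moment"],s["effort"][5],r[:2])
```

```text
[-2.10178638e+00 -2.33473108e+00 -8.06518035e-04] -0.021332478461387173 0.03337291911623687 [ 2.50680673  3.08352597 -0.624793  ] [ 0.43379413 -0.59212779  0.69198838] 1.0760196670889854 ((np.float64(-0.5475153135226208), np.float64(-0.36415918158375465)), 14)
```

Moment about z is 0.69 N m, well above the seal's 0.35, so the cap is against its stop. Releasing and retreating to check.

Call:
jog_arm([
  [[0,0,0],[0,0,0]],
  [[0,0,0],[0,0,0]],
  [[0,0,0],[0,0,0]],
  [[0,0,0],[0,0,0]],
  [[0,0,0],[0,0,0]],
  [[0,0,0],[0,0,0]],
], gripper=0.35)

```text
clock: 22.37
ee_pos: [0.6264, 0.0779, 0.0908]
eef_rot: [-2.105, -2.332, 0.0]
force: [-0.0, -0.4, 0.4]
gripper_width: 0.0599
grip_force: 0.0
```

Call:
jog_arm([
  [[0,0,-0.4],[0,0,0]],
  [[0,0,-0.8],[0,0,0]],
  [[0,0,-0.8],[0,0,0]],
  [[0,0,-0.8],[0,0,0]],
  [[0,0,-0.8],[0,0,0]],
  [[0,0,-0.8],[0,0,0]],
  [[0,0,-0.4],[0,0,0]],
])

```text
clock: 22.95
ee_pos: [0.6269, 0.078, 0.2392]
eef_rot: [2.103, 2.33, 0.004]
force: [0.4, -0.1, 0.6]
gripper_width: 0.0607
grip_force: 0.0
```

Call:
jog_arm([
  [[-0.8,0.8,0],[0,0,0]],
  [[-0.8,0.8,0],[0,0,0]],
  [[-0.8,0.8,0],[0,0,0]],
  [[-0.8,0.8,0],[0,0,0]],
  [[-0.8,0.8,0],[0,0,0]],
  [[-0.8,0.8,0],[0,0,0]],
  [[-0.8,0.8,0],[0,0,0]],
  [[-0.8,0.8,0],[0,0,0]],
  [[-0.4,0.4,0],[0,0,0]],
  [[0,0,0],[0,0,0]],
])

```text
clock: 23.78
ee_pos: [0.8517, -0.1068, 0.2325]
eef_rot: [-2.106, -2.329, 0.002]
force: [0.5, -0.0, -0.3]
gripper_width: 0.0616
grip_force: 0.0
```

Run:
```python
from h import *
s=ctrl.sense();print(s["ee_pos"],s["clock"])
r=redline(np.array([.6265,.078]));print(r[:2])
im=ctrl.read_camera("top")
k=6
def cr(m,x,y,w,h):return cv2.resize(m[y:y+h,x:x+w].astype(np.uint8),None,fx=k,fy=k,interpolation=cv2.INTER_CUBIC)
o=np.hstack([cr(im,262,150,66,90),cr(r[4],340,205,66,90)])
cv2.imwrite("pics/end.png",o[:,:,::-1]);cv2.imwrite("pics/end_full.png",im[:,:,::-1])
for n,at,z in(("post",0,0),("spool",0,0),("vial",0,0)):print(n,[d["box"] for d in ctrl.trace("top",n)][:1])
```

```text
[ 0.85170001 -0.10683313  0.23251623] 23.7833
((np.float64(-0.5567925265057417), np.float64(-0.21258406505579389)), 20)
post []
spool [[461.6, 239.6, 25.1, 33.5]]
vial [[310.7, 282.4, 11.9, 14.9]]
```

View pics/end.png

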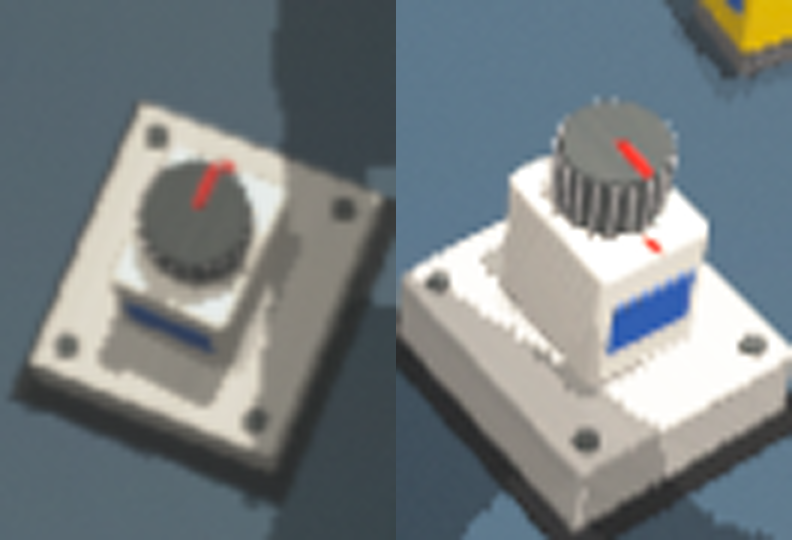

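The end picture shows the canister seated square in the dock. In the top view (left) the red line runs (200,205)→(217,167), pointing at the mark at (228,167). One numeric check of the line angle before handing in.

Run:
```python
from h import *
im=ctrl.read_camera("top").astype(float)
x,y,w,h=280,165,30,30;m=im[y:y+h,x:x+w]
wt=np.clip(m[...,0]-1.4*np.maximum(m[...,1],m[...,2]),0,None)
# expected line and mark for total cap angle d, compare by projection
v,u=np.mgrid[0:h,0:w];C=np.array([.6276,.0760])
uv=np.c_[u.ravel()+x,v.ravel()+y];W=np.array([ray("top",q,.1125)[:2] for q in uv]);k=wt.ravel()
t=ray("top",proj("top",[[*C,.1125]])[0],.1125)[:2]
mk=proj("top",[[*(C+.023*np.array([np.cos(-.401),np.sin(-.401)])),.087]])[0];print("mark px",mk)
ok=(k>5)&(np.hypot(*(uv-mk).T)>3.0);P=W[ok];q=k[ok];mu=(P*q[:,None]).sum(0)/q.sum()
e,V=np.linalg.eigh(((P-mu)*q[:,None]).T@(P-mu));d=V[:,1]*np.sign(V[0,1]);print("line dir",np.arctan2(d[1],d[0]),ok.sum(),"centroid dir",np.arctan2(*(mu-t)[::-1]))
print("dock/can yaw",topface(im.astype(np.uint8),"top",(255,160,80,80),.032,125))
print([ (d["box"],round(d["score"],2)) for d in ctrl.trace("scene","post")],[ d["box"] for d in ctrl.trace("scene","vial")][:1],[ d["box"] for d in ctrl.trace("scene","spool")][:1])
```

```text
mark px [299.36458066 177.22980822]
line dir -0.3485207584027213 16 centroid dir -0.4033656078458376
dock/can yaw (array([0.62928162, 0.07958056]), [78.01104736328125, 96.5243148803711], np.float32(-0.39849958))
[([314.2, 298.3, 46.3, 56.4], 0.82)] [[270.0, 213.8, 18.1, 37.3]] [[182.8, 340.7, 41.5, 47.1]]
```

The line reads between −0.35 and −0.40 against the target of −0.40, and the bystanders haven't moved. The tolerance is tight, so I'll take one more firm grip to confirm the stop.

Call:
jog_arm([
  [[0.4,-0.4,0],[0,0,0]],
  [[0.8,-0.8,0],[0,0,0]],
  [[0.8,-0.8,0],[0,0,0]],
  [[0.8,-0.8,0],[0,0,0]],
  [[0.8,-0.8,0],[0,0,0]],
  [[0.8,-0.8,0],[0,0,0]],
  [[0.8,-0.8,0],[0,0,0]],
  [[0.8,-0.8,0],[0,0,0]],
  [[0.8,-0.8,0],[0,0,0]],
  [[0,0,0],[0,0,0]],
])

```text
clock: 25.07
ee_pos: [0.623, 0.0811, 0.2362]
eef_rot: [2.101, 2.335, 0.002]
force: [0.0, 0.7, 0.7]
gripper_width: 0.0604
grip_force: 0.0
```

Call:
jog_arm([
  [[0,0,0],[0,0,-0.8]],
  [[0,0,0],[0,0,-0.8]],
  [[0,0,0],[0,0,-0.8]],
  [[0,0,0],[0,0,-0.8]],
  [[0,0,0],[0,0,0]],
  [[0,0,0],[0,0,0]],
])

```text
clock: 25.57
ee_pos: [0.6263, 0.078, 0.235]
eef_rot: [1.625, 2.689, 0.0]
force: [-0.2, -0.2, -0.4]
gripper_width: 0.0606
grip_force: 0.0
```

Position is back over the cap. Going down 0.144 m to z = 0.091.

Call:
jog_arm([
  [[0,0,0.5],[0,0,0]],
  [[0,0,0.8],[0,0,0]],
  [[0,0,0.8],[0,0,0]],
  [[0,0,0.8],[0,0,0]],
  [[0,0,0.8],[0,0,0]],
  [[0,0,0.6],[0,0,0]],
  [[0,0,0.4],[0,0,0]],
  [[0,0,0.1],[0,0,0]],
  [[0,0,0],[0,0,0]],
  [[0,0,0],[0,0,0]],
])

```text
clock: 26.4
ee_pos: [0.6268, 0.078, 0.0917]
eef_rot: [1.621, 2.69, 0.001]
force: [-0.7, 0.1, 0.1]
gripper_width: 0.0607
grip_force: 0.0
```

Call:
jog_arm([
  [[0,0,0],[0,0,0]],
  [[0,0,0],[0,0,0]],
  [[0,0,0],[0,0,0]],
  [[0,0,0],[0,0,0]],
  [[0,0,0],[0,0,0]],
  [[0,0,0],[0,0,0]],
], gripper=1, newtons=60)

```text
clock: 26.9
ee_pos: [0.6265, 0.0779, 0.0912]
eef_rot: [1.621, 2.691, 0.0]
force: [-0.9, -1.5, 3.4]
gripper_width: 0.0331
grip_force: 60.0
```

Call:
jog_arm([
  [[0,0,0],[0,0,0.25]],
  [[0,0,0],[0,0,0.25]],
  [[0,0,0],[0,0,0]],
  [[0,0,0],[0,0,0]],
])

```text
clock: 27.23
ee_pos: [0.6266, 0.0779, 0.0912]
eef_rot: [1.699, 2.642, 0.0]
force: [-0.8, -1.7, 3.6]
gripper_width: 0.0331
grip_force: 60.0
```

```bash
python3 -c "
from station import ctrl
s=ctrl.sense();print({k:[round(float(x),3) for x in s[k]] for k in('qpos','ee_pos','eef_rot','force','moment')},s['gripper_width'])"
```

```text
{'qpos': [0.083, 0.084, 1.685, -0.0, 1.372, -0.344], 'ee_pos': [0.627, 0.078, 0.091], 'eef_rot': [1.699, 2.642, 0.0], 'force': [-0.798, -1.719, 3.573], 'moment': [-0.206, -0.108, 0.851]} 0.03307960505600941
```

Call:
jog_arm([
  [[0,0,0],[0,0,0.3]],
  [[0,0,0],[0,0,0.3]],
  [[0,0,0],[0,0,0]],
  [[0,0,0],[0,0,0]],
])

```text
clock: 27.57
ee_pos: [0.6264, 0.0784, 0.0912]
eef_rot: [-1.792, -2.58, -0.001]
force: [-0.7, 4.1, 6.3]
gripper_width: 0.0332
grip_force: 60.0
```

```bash
python3 -c "
from station import ctrl
s=ctrl.sense();print({k:[round(float(x),3) for x in s[k]] for k in('ee_pos','eef_rot','force','moment')},s['gripper_width'])"
```

```text
{'ee_pos': [0.626, 0.078, 0.091], 'eef_rot': [-1.792, -2.58, -0.001], 'force': [-0.729, 4.149, 6.254], 'moment': [0.728, 0.231, 1.055]} 0.033193040375456076
```

Call:
jog_arm([
  [[0,0,0],[0,0,0]],
  [[0,0,0],[0,0,0]],
  [[0,0,0],[0,0,0]],
  [[0,0,0],[0,0,0]],
  [[0,0,0],[0,0,0]],
  [[0,0,0],[0,0,0]],
], gripper=0.35)

```text
clock: 28.07
ee_pos: [0.6264, 0.0779, 0.0907]
eef_rot: [-1.795, -2.578, 0.0]
force: [0.3, -1.1, 0.5]
gripper_width: 0.0603
grip_force: 0.0
```

Call:
jog_arm([
  [[0,0,-0.4],[0,0,0]],
  [[0,0,-0.8],[0,0,0]],
  [[0,0,-0.8],[0,0,0]],
  [[0,0,-0.8],[0,0,0]],
  [[0,0,-0.8],[0,0,0]],
  [[0,0,-0.4],[0,0,0]],
  [[0,0,0],[0,0,0]],
  [[0,0,0],[0,0,0]],
  [[0,0,0],[0,0,0]],
])

```text
clock: 28.82
ee_pos: [0.626, 0.0779, 0.2092]
eef_rot: [-1.794, -2.577, 0.002]
force: [-0.5, 0.1, 0.4]
gripper_width: 0.0604
grip_force: 0.0
```

Run:
```python
from h import *
im=ctrl.read_camera("scene");print(redline(np.array([.6265,.078]))[:2])
print([(n,[d["box"] for d in ctrl.trace("scene",n)][:1]) for n in("post","spool","vial","canister")])
cv2.imwrite("pics/fin.png",cv2.resize(im[130:330,280:480],None,fx=3,fy=3)[:,:,::-1])
```

```text
((np.float64(-0.46715041256843987), np.float64(-0.1053406981247555)), 17)
[('post', [[314.7, 301.3, 45.9, 52.5]]), ('spool', [[182.4, 342.7, 40.3, 40.9]]), ('vial', [[272.5, 214.3, 19.1, 33.5]]), ('canister', [[358.6, 227.8, 35.3, 40.9]])]
```

View pics/fin.png

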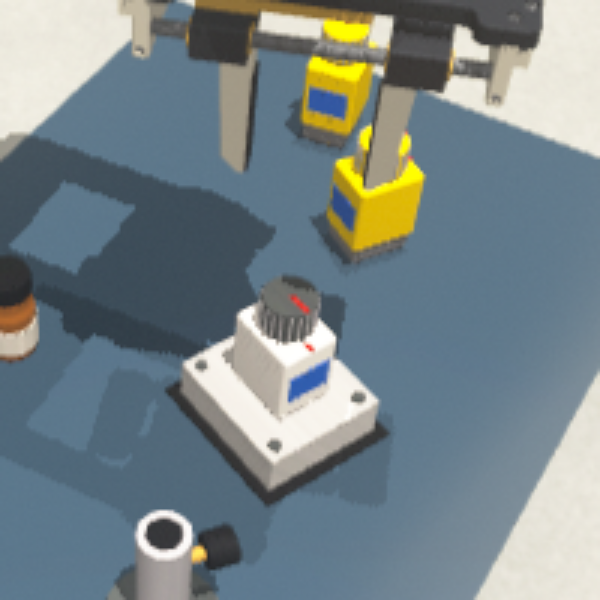

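The canister is still fully seated, with its body corner at (285,410) on the dock top. The cap held against 1.05 N m, and its line at (300,303) points at the mark at (310,348). The gripper is clear and the bystanders haven't moved, so I'm handing in.

```bash
python3 -c "
from station import ctrl
print(ctrl.sign_off())"
```

```text
the job is handed in; nothing more can be done
None
```

I handed the job in at about 29 s: the white canister is home in the dock and its cap is tight against the stop (it held at 1.05 N m, red line at the red mark), with the post, spool and vial not visibly moved; `sign_off` returned no verdict.

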